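Level and lock a sprung tilt table

TASK

Press the sprung plate of the tilt table down until it lies level on its stops and, keeping it pressed down, push its sliding bolt fully home under the keeper beside the plate, so that the plate stays level when you let go. Press gently, no harder than about 50 newtons, and leave the other things on the bench where they are.

Things in the scene. Friction and masses are not known exactly. Their poses are not given: they have to be found in the camera images.
- stage: The tilt table, screwed down: a grey base 220 x 240 x 18 mm; on it a height carriage clamped at an unmeasured height 0 to 20 mm above its lowest. All that is on the carriage (plate, bolt, keeper) stands that much higher than these figures say. Origin: centre of the underside; x points from the plate's free edge to its hinge (at yaw 0 away from the robot), y along the hinge to the keeper's side.
- hinge (a point): Fixed to the base, at (70, 0, 70) mm in the stage frame: middle of the hinge (carriage lowest) of a steel plate 10 mm thick: x -80 (free edge) to +70, y -90 to +90. A spring tilts its free edge up. Pressed level it rests on hard stops, its top 80 mm above the bench (carriage lowest). At 115 mm from the hinge this takes 5 N at first, 12 N at level; the stops bear 50 N at most: meet them slowly (10 mm/s), by feel.
- press (a point): Fixed to the base, at (-45, -35, 80) mm in the stage frame: on the level plate's top (carriage lowest), 115 mm from the hinge, 35 mm from the middle of the drawn-back bolt's tab, on the side away from the keeper. A shut gripper can press here, then slide along the plate towards the stage's +y, driving the tab before it.
- tab (a point): Fixed to the base, at (-45, 0, 95) mm in the stage frame: where the middle of the dark steel bolt's upright tab is with bolt at 0, plate level, carriage lowest. The tab is 26 mm in x, 10 mm in y and rises 30 mm above the plate. From it a flat bar 16 mm wide, its top 7.5 mm above the plate, runs along +y to y = 88 mm, through a low guide (12 mm high) at y = 75 to 85.
- keeper (a point): Fixed to the base, at (-45, 103, 97) mm in the stage frame: top middle of the keeper (carriage lowest), a dark steel bridge on the carriage, beside the plate, y = 94 to 112. The bar goes under it with only 1.5 mm of height to spare, so only while the plate is pressed fully level. Sliding takes about 2 N. Once home, the bolt holds the plate down (it springs back up to 1.5 mm).
- tilt (a joint): Tilt of the plate in rad: 0 level on its stops, 0.26 (15 degrees) with the free edge fully sprung up, as at the start.
- bolt (a joint): Travel of the bolt in m towards the keeper (+y of the stage): 0 drawn back (it starts within 4 mm of that), 0.028 fully home at its end stop; it meets the keeper at about 0.006.
- ring_gauge: Bystander: loose steel ring, 64 mm across, 22 mm high; origin under its centre.
- v_block: Bystander: loose dark steel block with a groove, 60 x 45 x 38 mm; origin under its centre.
- plug_gauge: Bystander: loose steel plug standing upright, 28 mm across, 110 mm high; origin under its centre.
- driver: Bystander: loose screwdriver lying between the robot and the tilt table.
- gauge_case: Bystander: closed dark wooden case, 100 x 170 x 49 mm; origin under its centre.
- mouse: Bystander: black computer mouse, 100 x 58 x 28 mm; origin under its centre.
- oil: Bystander: small white bottle, 44 mm across, 110 mm high; origin under its centre.

How it is judged:
On the way, in this order (a step that is already met when the one before it is completed fails the run):
1. the plate is pressed level (within 1.3 degrees) while the bolt is still drawn back (less than 8 mm out) (value of joint tilt below 0.022 rad and value of joint bolt below 0.008 m), for 0.2 s.
2. with the plate level, the bolt is pushed home (at least 22 mm out) (value of joint tilt below 0.022 rad and value of joint bolt above 0.022 m), for 0.2 s.
At the end, for the whole second after the job is handed in: The plate lies level (within 0.022 rad, 1.3 degrees) and at rest, held by the bolt, which is at least 22 of its 28 mm out under the keeper (all of step 2 and velocity of joint tilt below 0.02 rad/s); the robot touches nothing.
It fails at once if the robot pushes on the tilt table with more than 50 N (contact force between any of the fingers, the arm and stage above 50 N).
It fails at once if a bystander is moved by more than 25 mm (distance of any of ring_gauge, v_block, plug_gauge, driver, gauge_case, mouse, oil from where it was at the start of the episode above 0.025 m).
It also fails if it takes over 58 s, if anything falls off the work surface, if the arm or the gripper's body presses on something with over 40 N, if the wrist force passes 120 N, or if a joint passes its speed limit or range.

ROBOT

A 6-joint arm with a two-finger parallel gripper is mounted at the origin on the work surface. World frame = base frame: x ahead of the robot, y to its left, z up, the work surface at z = 0. Lengths are in m, angles in rad, forces in N, time in s.
With the tool pointing down it reaches from about 0.35 to 0.925 m from the base axis. Payload 6.4 kg.
Tool frame: the origin (TCP) lies on the mounting face of the last link; the fingertips stand 173 mm ahead of it and the grasp point (between the pads) lies 155 mm ahead of it (manip.nose_length is the distance from the TCP to the fingertips, in m); z points along the fingers, y is the line along which they close (so a half turn about z gives the same grasp; the last joint's range is limited). The gripper opens to 85 mm and grips with 20 to 120 N. Pads are 22 mm wide; open, the fingers measure 114 mm over their backs; the gripper's body (76 mm by 85 mm) begins 54 mm behind the grasp point. The pads swing forward as they close: fully open they stand 13 mm farther back than shut.
Start: joints at [1.002, 0.245, 1.558, -0, 1.339, -0.174], TCP at [0.25, 0.6, 0.405] pointing down, gripper open.
Joint ranges: [-3.13, 3.13], [-1.02, 2.26], [0.13, 2.54], [-0.95, 4.09], [0.21, 2.88], [-2.74, 2.74]. Speed limits (rad/s): [2.57, 2.57, 3.14, 3.14, 3.14, 3.14].

INTERFACE

Orientations are given as a rotation vector (axis times angle).
In Python, from rig import manip gives the robot as it stands. The module is installed in compiled form; this text tells all that it offers.
- The arm moves only by the tool apply_moves, never from a script. Its argument "motion" is a list that holds one entry, the list of rows, each a list of 4 numbers: the shift along the world's x, y, z normalised to -1 to 1, where 1 is 0.03 m, then the turn about the world's z normalised to -1 to 1, where 1 is 0.08 rad. A call has 1 to 20 rows; each row shifts and turns the commanded pose from where the row before left it; what a row does not reach is not made up. A row lasts 1/12 s, in which the tool goes at most 41.7 mm and 7.16 degrees, less where a joint would pass 70% of its speed; a pose out of reach is approached as far as the arm can. A call with a number of a shift or a turn outside -1 to 1 is refused whole. A call with a gripper value outside its range is refused whole. "gripper" is the opening, from 0 (shut) to 1 (fully open), set as the call begins (left out, the last holds). The fingers move at their own pace and stop on an object; the grip force is fixed at half the most. Time passes only in rows, so rows that do not move let the fingers close. It gives the time, the measured TCP pose, the force, the opening and the grip force at its end, in the units of the state.
- manip.sense(): the state, without advancing time (a new reading comes with each control period).
- manip.snapshot(name): name is "side" or "top"; returns a dict with "frame" (480x640x3 uint8, blue, green, red), "mtx" (3x3 intrinsics, pixels), "k1" (the pictures are not rectified: a ray, as slopes to the right and down, at radius r is drawn at 1 + k1 r^2 times it, then the intrinsics apply), "R" (3x3) and "t" (3): a world point X has camera coordinates R X + t. Camera axes: x right, y down, z forward; pixel columns grow to the right and rows downward; lengths in m; the calibration is good to about 2 mm. A picture is of the moment at which its call begins. There is no depth.
- manip.finish_job(): hands the job in; it is judged then, once.
The state is a dict: "t": time; "joints": joint angles; "joint_velocities": joint speeds; "joint_torque": joint torques, N m; "position": TCP position; "ee_rot": TCP orientation; "force": force on the tool from outside, world axes, zero at the start; "wrist_torque": the same for the moment, N m; "width": finger opening in m; "gripper_force": force on a finger pad.
Only numpy, scipy, OpenCV 4.12 (cv2) and the standard library are available. Lean on these libraries where they do the work, as an engineer would, in place of code of your own. Each camera call takes 0.05 s, during which the arm holds its last target. There are 200 camera calls.

## Working session

There is one attempt and no reset: what is moved stays moved. The work goes in short steps, Python scripts to look and compute and a tool call to move; the robot and the scene stay as the last step left them, time stands still between calls to the robot, and variables do not carry over. Pictures are saved under pics/ and viewed, at most 10 in all, crops included, and the job is handed in when it is done.

Besides the shell and the picture viewer there is one more tool, called after ">>>" as name(argument=value, ...) on one line, values as JSON. apply_moves: Moves the arm, as the interface text tells. Scaled input: -1 to 1 covers 0.03 m each way for a shift and 0.08 rad each way for a turn. Its arguments: {"type":"object","properties":{"motion":{"type":"array","items":{"type":"array","items":{"type":"array","items":{"type":"number"}}}},"gripper":{"type":"number"}},"required":["motion"]}

```bash
mkdir -p pics; cat > h.py <<'E'
import numpy as np, cv2
from rig import manip
def ray(s,u,v):
    K=s["mtx"]; k=float(np.ravel(s["k1"])[0])
    d=np.array([(u-K[0][2])/K[0][0],(v-K[1][2])/K[1][1]]); p=d.copy()
    for _ in range(30): p=d/(1+k*(p@p))
    R=np.array(s["R"]);t=np.array(s["t"])
    return -R.T@t, R.T@np.array([p[0],p[1],1.])
def onz(s,u,v,z):
    c,d=ray(s,u,v); return c+d*(z-c[2])/d[2]
def proj(s,X):
    c=np.array(s["R"])@X+np.array(s["t"]); p=c[:2]/c[2]; p=p*(1+float(np.ravel(s["k1"])[0])*(p@p))
    K=s["mtx"]; return np.array([K[0][0]*p[0]+K[0][2],K[1][1]*p[1]+K[1][2]])
def tri(s1,a,s2,b):
    c1,d1=ray(s1,*a);c2,d2=ray(s2,*b)
    x=np.linalg.lstsq(np.c_[d1,-d2],c2-c1,rcond=None)[0]
    p,q=c1+d1*x[0],c2+d2*x[1]; return (p+q)/2,np.linalg.norm(p-q)
E
python3 - <<'E'
from h import *
for n in("top","side"):
    s=manip.snapshot(n); cv2.imwrite(f"pics/{n}0.png",s["frame"]); np.save(f"{n}0.npy",s,allow_pickle=True)
    print(n,np.round(ray(s,320,240),3))
print(manip.nose_length,manip.sense())
E
```

```text
top [[ 0.384  0.007  1.635]
 [ 0.115 -0.024 -0.993]]
side [[ 0.358 -1.118  0.735]
 [ 0.157  0.837 -0.524]]
0.1734 {'t': 0.1, 'joints': array([ 1.00189058e+00,  2.45768775e-01,  1.55888112e+00,  2.42854970e-05,
        1.33869036e+00, -1.74118151e-01]), 'joint_velocities': array([ 9.27678419e-04, -5.25724160e-04, -2.78074307e-03,  6.70023348e-05,
       -1.14141343e-03, -7.65655629e-04]), 'joint_torque': array([ 1.31087127e-04, -4.30666888e+01, -3.27129829e+01, -2.17088864e-04,
        2.84761321e-03,  1.20974403e-05]), 'position': array([0.24989474, 0.59983235, 0.40368046]), 'ee_rot': array([-6.15991274e-01, -3.07993971e+00,  2.54384098e-03]), 'force': array([-1.18583224, -0.8355932 ,  0.2353607 ]), 'wrist_torque': array([0.05200291, 0.01679532, 0.06772849]), 'gripper_force': 0.0, 'width': 0.08546217574550749}
```

View pics/top0.png

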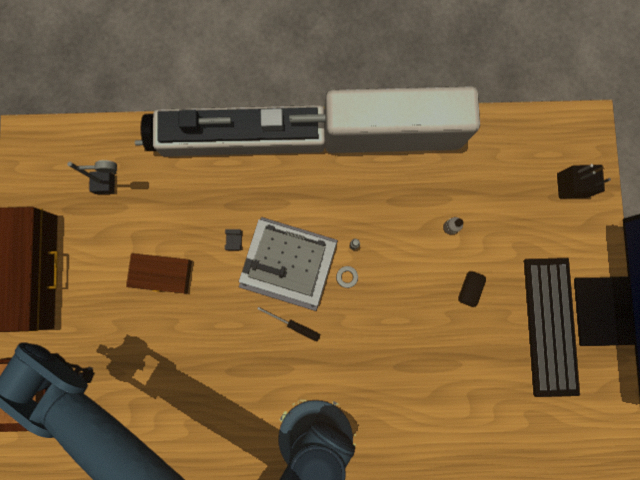

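View pics/side0.png

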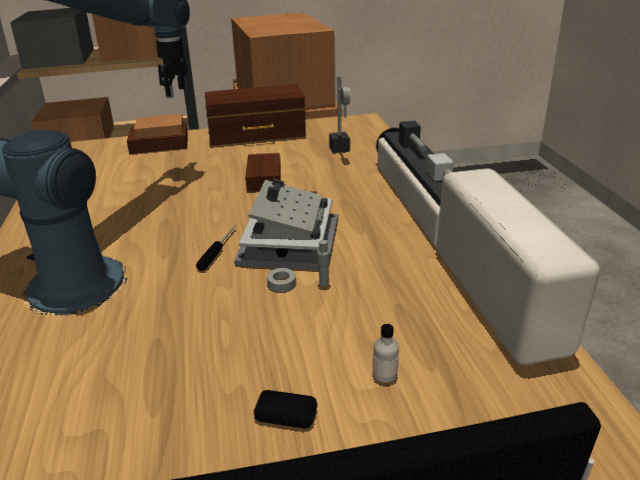

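The top view shows the stage at about (240–337, 218–310), the bolt near (268,268), and the keeper at about (250,265) on the image left. The plug (355,244) and ring (347,277) are to its right, and the driver is at (290,323). I'll zoom in next.

```bash
python3 - <<'E'
import cv2,numpy as np
a=cv2.imread("pics/top0.png")[208:318,230:345]; b=cv2.imread("pics/side0.png")[170:280,230:345]
cv2.imwrite("pics/zt.png",cv2.resize(a,(690,600),interpolation=cv2.INTER_CUBIC)[:600])
cv2.imwrite("pics/zs.png",cv2.resize(b,(690,600),interpolation=cv2.INTER_CUBIC))
E
```

```text
(no output)
```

View pics/zt.png

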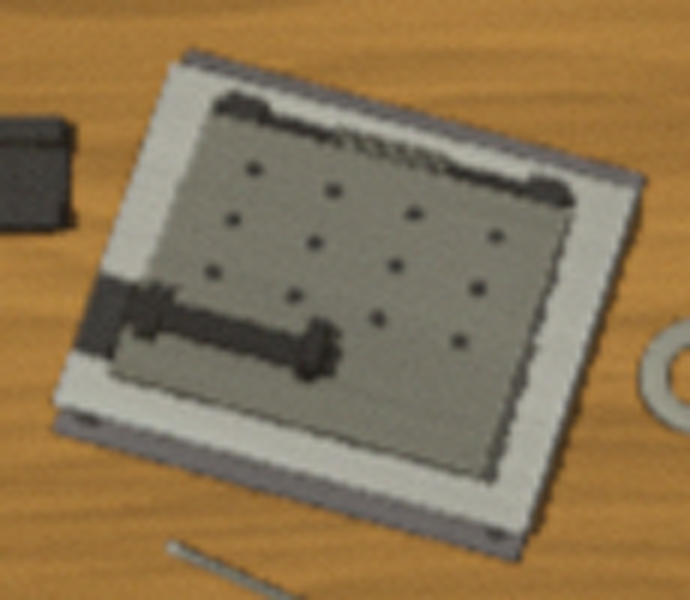

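View pics/zs.png

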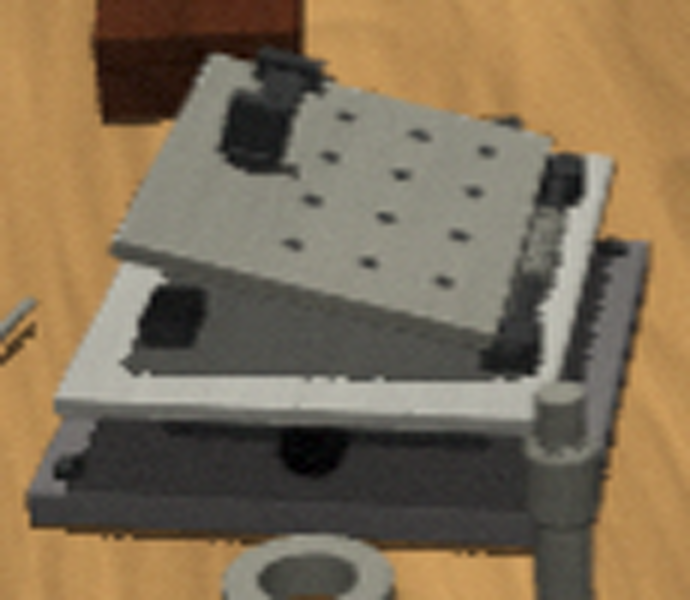

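The zooms resolve the 12 plate holes, the plate corners and the bolt tab, which sits at about (320,350) in the top zoom and (255,130) in the side zoom. I'll triangulate the holes and corners.

```bash
python3 - <<'E'
from h import *
S=np.load("top0.npy",allow_pickle=True).item(); D=np.load("side0.npy",allow_pickle=True).item()
T=[(254,168),(334,190),(414,213),(496,236),(234,218),(315,242),(396,265),(478,288),(213,271),(294,295),(378,318),(459,341)]
Q=[(487,151),(474,191),(459,235),(444,281),(419,134),(402,174),(386,217),(369,262),(345,116),(330,156),(313,200),(292,244)]
def full(p,o): return np.array([o[0]+(p[0]+.5)/6-.5,o[1]+(p[1]+.5)/5.4545-.5])
def ref(s,p):
    g=cv2.cvtColor(s["frame"],cv2.COLOR_BGR2GRAY).astype(float); c=np.round(p).astype(int)
    w=g[c[1]-2:c[1]+3,c[0]-2:c[0]+3]; w=np.clip(np.median(w)-8-w,0,None)
    if w.sum()<1: return p
    yy,xx=np.mgrid[-2:3,-2:3]; return c+np.array([(w*xx).sum(),(w*yy).sum()])/w.sum()
H=[];E=[]
for a,b in zip(T,Q):
    x,e=tri(S,ref(S,full(a,(230,208))),D,ref(D,full(b,(230,170)))); H.append(x);E.append(e)
H=np.array(H); print(np.round(H*1000,1),np.round(np.array(E)*1000,1))
G=H.reshape(3,4,3)
ydir=(G[:,0]-G[:,3]).mean(0); xdir=(G[0]-G[2]).mean(0)
print("y",ydir*1e3,"yaw",np.arctan2(-ydir[0],ydir[1]),"x",xdir*1e3,"yaw",np.arctan2(xdir[1],xdir[0]),"tilt",np.arctan2(-xdir[2],np.hypot(*xdir[:2])))
for n,a,b in [("free-y",(492,480),(112,245)),("free+y",(110,378),(212,55)),("hinge-y",(572,208),(497,335)),("hinge+y",(215,115),(552,133))]:
    x,e=tri(S,full(a,(230,208)),D,full(b,(230,170))); print(n,np.round(x*1e3,1),round(e*1e3,1))
print("centre holes",H.mean(0)*1e3)
for n,a,z in [("base f+y",(55,430),0.),("base f-y",(520,560),0.),("base h+y",(190,48),.018),("base h-y",(645,178),.018)]:
    print(n,np.round(onz(S,*full(a,(230,208)),z)*1e3,1))
for n,b,z in [("base f-y",(30,493),.018),("base h+y",(648,243),.018)]:
    print(n,np.round(onz(D,*full(b,(230,170)),z)*1e3,1))
E
```

```text
[[568.  105.7  95.6]
 [555.7  68.6  95.6]
 [543.   31.   95.2]
 [530.2  -7.3  95.3]
 [541.6 115.5 102.2]
 [528.1  77.6 103.2]
 [515.6  40.  102.9]
 [502.8   2.1 103.1]
 [513.2 124.7 110.8]
 [500.6  87.1 110.6]
 [487.9  48.7 110.4]
 [475.4  11.3 110.5]] [2.9 2.8 2.6 2.8 2.3 3.2 2.8 2.7 3.8 2.6 2.7 2.8]
y [ 3.80704372e+01  1.13299616e+02 -4.97139582e-02] yaw -0.32416263898115 x [ 54.94439705 -18.46264284 -15.12898676] yaw -0.3241703072195723 tilt 0.25531321470772916
free-y [405.4  -2.1 126.4] 1.1
free+y [461.8 171.4 125.7] 0.7
hinge-y [544.3 -43.6  88.2] 3.6
hinge+y [598.2 123.8  92.2] 0.9
centre holes [521.8481504   58.75021638 102.9505664 ]
base f+y [440.3 212.7   0. ]
base f-y [364.3 -15.5   0. ]
base h+y [646.3 141.2  18. ]
base h-y [568.9 -82.7  18. ]
base f-y [362.7 -13.8  18. ]
base h+y [642.9 142.6  18. ]
```

>>> apply_moves(motion=[[[0.33,-0.92,0,0.05],[0.33,-0.92,0,0.05],[0.33,-0.92,0,0.05],[0.33,-0.92,0,0.05],[0.33,-0.92,0,0.05],[0.33,-0.92,0,0.05],[0.33,-0.92,0,0.05],[0.33,-0.92,0,0.05],[0.33,-0.92,0,0.05],[0.33,-0.92,0,0.05],[0.33,-0.92,0,0.05],[0.33,-0.92,0,0.05],[0.33,-0.92,0,0.05],[0.33,-0.92,0,0.05],[0.33,-0.92,0,0.05],[0.33,-0.92,0,0.05],[0.33,-0.92,0,0.05],[0.33,-0.92,0,0],[0,0,0,0],[0,0,0,0]]], gripper=0)

```text
t: 1.77
position: [0.4284, 0.1022, 0.4044]
ee_rot: [-0.516, -3.098, -0.0]
force: [0.4, -0.3, 0.0]
width: 0.0002
gripper_force: 0.0
```

>>> apply_moves(motion=[[[0.15,-0.38,-0.6,0.02],[0.15,-0.38,-0.6,0.02],[0.15,-0.38,-0.6,0.02],[0.15,-0.38,-0.6,0],[0.15,-0.38,-0.6,0],[0,0,0,0],[0,0,0,0]]])

```text
t: 2.35
position: [0.4502, 0.0469, 0.3138]
ee_rot: [-0.503, -3.098, -0.001]
force: [-0.6, 0.2, 0.5]
width: 0.0
gripper_force: 0.0
```

```bash
python3 - <<'E'
from h import *
ims=[]
P=manip.sense()["position"]; print(P)
for n in("top","side"):
    s=manip.snapshot(n); q=proj(s,P-[0,0,.1734]); print(n,q)
    c=np.round(q).astype(int); f=s["frame"].copy()
    a=f[c[1]-50:c[1]+50,c[0]-50:c[0]+50]; ims.append(cv2.resize(a,(400,400),interpolation=cv2.INTER_CUBIC))
cv2.imwrite("pics/a1.png",np.hstack(ims))
E
```

```text
[0.45022073 0.04694808 0.31384479]
top [293.15069981 279.60156695]
side [265.42164012 196.96499073]
```

View pics/a1.png

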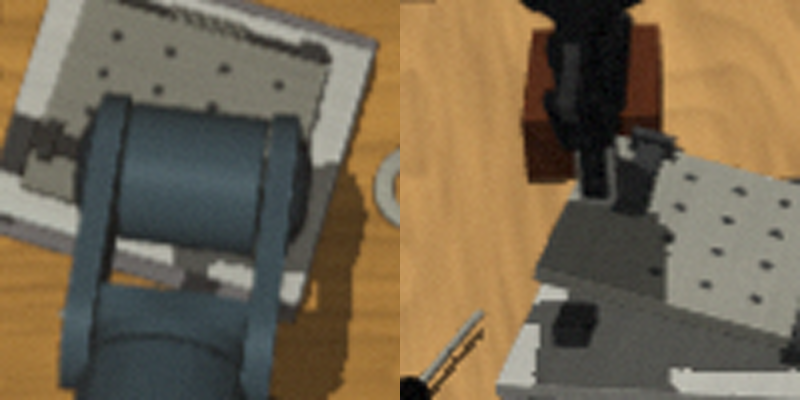

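Fingertips hang about 20 mm above the tilted plate, beside the tab on the −y side, as intended. Descending.

>>> apply_moves(motion=[[[0,0,-0.06,0],[0,0,-0.06,0],[0,0,-0.06,0],[0,0,-0.06,0],[0,0,-0.06,0],[0,0,-0.06,0],[0,0,-0.04,0],[0,0,-0.04,0],[0,0,-0.04,0],[0,0,-0.04,0],[0,0,-0.04,0],[0,0,-0.04,0],[0,0,-0.04,0],[0,0,-0.04,0],[0,0,-0.04,0],[0,0,-0.04,0]]])

```text
t: 3.78
position: [0.4509, 0.0462, 0.2924]
ee_rot: [-0.503, -3.101, -0.0]
force: [-3.5, 0.8, 6.7]
width: -0.0002
gripper_force: 2.8
```

>>> apply_moves(motion=[[[0,0,-0.04,0],[0,0,-0.04,0],[0,0,-0.04,0],[0,0,-0.04,0],[0,0,-0.04,0],[0,0,-0.04,0],[0,0,-0.04,0],[0,0,-0.04,0],[0,0,-0.04,0],[0,0,-0.04,0],[0,0,-0.04,0],[0,0,-0.04,0],[0,0,-0.04,0],[0,0,-0.04,0],[0,0,-0.04,0],[0,0,-0.04,0],[0,0,-0.04,0]]])

```text
t: 5.2
position: [0.4507, 0.0464, 0.2723]
ee_rot: [-0.503, -3.099, -0.001]
force: [-6.4, 2.0, 10.7]
width: 0.0001
gripper_force: 4.9
```

>>> apply_moves(motion=[[[0,0,-0.02,0],[0,0,-0.02,0],[0,0,-0.02,0],[0,0,-0.02,0],[0,0,-0.02,0],[0,0,-0.02,0],[0,0,-0.02,0],[0,0,-0.02,0],[0,0,-0.02,0],[0,0,-0.02,0]]])

```text
t: 6.03
position: [0.4505, 0.0466, 0.2662]
ee_rot: [-0.503, -3.098, -0.001]
force: [-7.1, 2.2, 12.1]
width: -0.0001
gripper_force: 5.5
```

>>> apply_moves(motion=[[[0,0,-0.02,0],[0,0,-0.02,0],[0,0,-0.02,0],[0,0,-0.02,0]]])

```text
t: 6.37
position: [0.4503, 0.0466, 0.2637]
ee_rot: [-0.503, -3.097, -0.001]
force: [-8.8, 4.3, 11.8]
width: -0.0001
gripper_force: 5.9
```

>>> apply_moves(motion=[[[0,0,-0.02,0],[0,0,-0.02,0],[0,0,-0.02,0]]])

```text
t: 6.62
position: [0.4503, 0.0466, 0.262]
ee_rot: [-0.503, -3.097, -0.001]
force: [-8.3, 3.1, 12.4]
width: -0.0001
gripper_force: 6.1
```

>>> apply_moves(motion=[[[0,0,-0.015,0],[0,0,-0.015,0],[0,0,-0.015,0]]])

```text
t: 6.87
position: [0.4503, 0.0466, 0.2606]
ee_rot: [-0.503, -3.097, -0.001]
force: [-9.3, 2.4, 13.2]
width: -0.0003
gripper_force: 6.6
```

>>> apply_moves(motion=[[[0,0,-0.015,0],[0,0,-0.015,0],[0,0,-0.015,0]]])

```text
t: 7.12
position: [0.4505, 0.0467, 0.2602]
ee_rot: [-0.502, -3.096, -0.001]
force: [-14.0, 3.8, 24.0]
width: 0.0002
gripper_force: 12.2
```

>>> apply_moves(motion=[[[0,0,0,0],[0,0,0,0],[0,0,0,0],[0,0,0,0],[0.02,0.06,0,0],[0.02,0.06,0,0],[0.02,0.06,0,0]]])

```text
t: 7.7
position: [0.4532, 0.0508, 0.2604]
ee_rot: [0.501, 3.1, -0.007]
force: [-5.0, -8.3, 13.7]
width: -0.0002
gripper_force: 6.3
```

>>> apply_moves(motion=[[[0.02,0.06,-0.01,0],[0.02,0.06,-0.01,0],[0.02,0.06,0,0],[0.02,0.06,0,0]]])

```text
t: 8.03
position: [0.4564, 0.0578, 0.2604]
ee_rot: [0.501, 3.097, -0.006]
force: [-3.0, -8.3, 13.2]
width: 0.0001
gripper_force: 6.2
```

>>> apply_moves(motion=[[[0,0,-0.015,0],[0,0,-0.015,0],[0,0,0,0]]])

```text
t: 8.28
position: [0.4566, 0.0579, 0.2602]
ee_rot: [0.501, 3.098, -0.005]
force: [-6.3, -6.0, 19.2]
width: 0.0001
gripper_force: 9.2
```

>>> apply_moves(motion=[[[0.015,0.05,-0.002,0],[0.015,0.05,-0.002,0],[0.015,0.05,-0.002,0],[0.015,0.05,-0.002,0]]])

```text
t: 8.62
position: [0.4586, 0.0632, 0.2602]
ee_rot: [0.5, 3.096, -0.01]
force: [-4.4, -11.6, 17.9]
width: 0.0001
gripper_force: 10.3
```

>>> apply_moves(motion=[[[0.015,0.05,-0.002,0],[0.015,0.05,-0.002,0],[0.015,0.05,-0.002,0],[0.015,0.05,-0.002,0],[0.015,0.05,-0.002,0],[0.015,0.05,-0.002,0]]])

```text
t: 9.12
position: [0.4615, 0.0719, 0.2601]
ee_rot: [0.499, 3.096, -0.012]
force: [-6.5, -15.9, 21.7]
width: -0.0
gripper_force: 11.1
```

>>> apply_moves(motion=[[[0.015,0.05,0,0],[0.015,0.05,0,0],[0.015,0.05,0,0],[0.015,0.05,0,0],[0.015,0.05,0,0]]])

```text
t: 9.53
position: [0.4639, 0.0796, 0.2602]
ee_rot: [0.5, 3.095, -0.01]
force: [-4.9, -14.0, 19.2]
width: -0.0001
gripper_force: 10.5
```

>>> apply_moves(motion=[[[0.012,0.035,0,0],[0.012,0.035,0,0],[0.012,0.035,0,0],[0.012,0.035,0,0],[0.012,0.035,0,0],[0.012,0.035,0,0]]])

```text
t: 10.03
position: [0.466, 0.0859, 0.2601]
ee_rot: [0.5, 3.095, -0.01]
force: [-5.4, -15.7, 18.8]
width: -0.0002
gripper_force: 11.7
```

```bash
python3 - <<'E'
from h import *
ims=[]
for n,c in(("top",(265,265)),("side",(275,205))):
    f=manip.snapshot(n)["frame"]
    a=f[c[1]-40:c[1]+40,c[0]-40:c[0]+40]; ims.append(cv2.resize(a,(400,400),interpolation=cv2.INTER_CUBIC))
cv2.imwrite("pics/a2.png",np.hstack(ims))
E
```

```text
(no output)
```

View pics/a2.png

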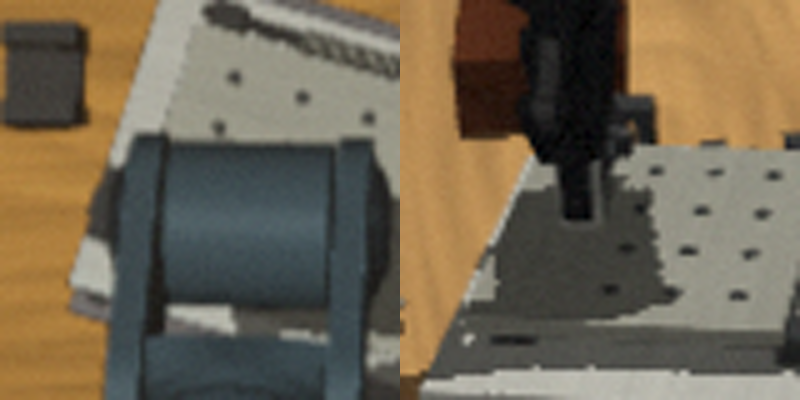

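The plate looks level, with the fingers pressing at about (580,215) in the side crop and the tab hidden behind them. I'll keep pushing to the end stop.

>>> apply_moves(motion=[[[0.012,0.035,0,0],[0.012,0.035,0,0],[0.012,0.035,0,0],[0.012,0.035,0,0]]])

```text
t: 10.47
position: [0.467, 0.0882, 0.2599]
ee_rot: [0.496, 3.099, -0.024]
force: [-11.4, -33.8, 24.5]
width: -0.0002
gripper_force: 20.3
```

End stop reached; the lateral force rose as the motion stopped. I'll ease off sideways, then lift.

>>> apply_moves(motion=[[[-0.012,-0.035,0,0],[-0.012,-0.035,0,0],[-0.008,-0.025,0,0],[0,0,0,0],[0,0,0,0]]])

```text
t: 10.88
position: [0.4663, 0.0867, 0.26]
ee_rot: [0.499, 3.096, -0.012]
force: [-6.2, -16.8, 20.5]
width: 0.0
gripper_force: 16.8
```

>>> apply_moves(motion=[[[-0.012,-0.035,0,0],[-0.012,-0.035,0.01,0],[-0.008,-0.025,0.02,0],[0,0,0.03,0],[0,0,0.03,0],[0,0,0.03,0],[0,0,0.03,0],[0,0,0.03,0],[0,0,0.05,0],[0,0,0.05,0]]])

```text
t: 11.72
position: [0.463, 0.0862, 0.2646]
ee_rot: [-0.504, -3.099, -0.001]
force: [-0.2, 0.0, 0.0]
width: -0.0001
gripper_force: 0.0
```

>>> apply_moves(motion=[[[0,-0.05,0.1,0],[0,0,0.3,0],[0,0,0.6,0],[0,0,0.8,0],[0,0,0.8,0],[-0.2,0.5,0.8,0],[-0.3,0.9,0.3,0],[-0.3,0.9,0,0],[-0.3,0.9,0,0],[-0.3,0.9,0,0],[-0.3,0.9,0,0],[-0.3,0.9,0,0],[-0.3,0.9,0,0],[-0.3,0.9,0,0],[-0.3,0.9,0,0],[-0.3,0.9,0,0],[-0.3,0.9,0,0],[0,0,0,0],[0,0,0,0]]])

```text
t: 13.3
position: [0.3576, 0.3975, 0.3762]
ee_rot: [-0.499, -3.101, 0.0]
force: [0.9, 0.1, -0.3]
width: 0.0001
gripper_force: 0.0
```

```bash
python3 - <<'E'
from h import *
ims=[]
for n,c in(("top",(287,263)),("side",(287,220))):
    f=manip.snapshot(n)["frame"]
    a=f[c[1]-55:c[1]+55,c[0]-57:c[0]+57]; ims.append(cv2.resize(a,(400,386),interpolation=cv2.INTER_CUBIC))
cv2.imwrite("pics/a3.png",np.hstack(ims))
E
```

```text
(no output)
```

View pics/a3.png

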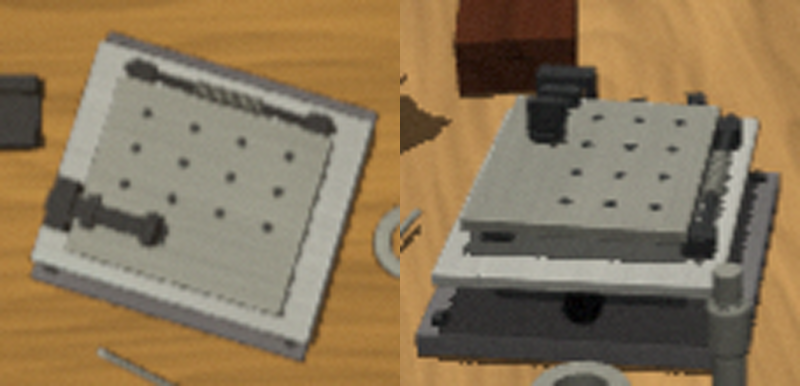

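The plate lies level. The tab is at about (152,228) in the top crop and the keeper at (62,205), roughly 76 mm apart against 75 mm for fully home, so the bolt is home. Handing in.

```bash
python3 -c "
from rig import manip
print(manip.finish_job())"
```

```text
the job is handed in; nothing more can be done
None
```

I pressed the plate level, pushed the bolt home under the keeper and handed the job in at about 13 s; the last pictures show the plate staying level after release, and measured force peaked at about 43 N.

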